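# Work a serving paddle off a barbed hook and rack it

## Task

Take the small wooden serving paddle off its barbed hook: raise it, feel for the upturned end, then tilt it and back it over the barb, gently, without forcing it against the hook. Then stand it upright in the empty front slot of the wooden board rack, fully home, and let go. Do not drop it or disturb the jar, tin, tape roll and pepper mill standing around.

Things in the scene. Friction and masses are not known exactly. Their poses are not given: they have to be found in the camera images.
- paddle_center (a point): Centre (half-way up) of the pale wooden serving paddle that hangs upright on the hook, about 0.15 kg. Flat: 10 mm thick (its x), 150 mm high (z up); the lower 72 mm is a blade 76 mm wide (y), above it a handle 40 mm wide. Front and back are alike. Grip the solid end of the handle, best across its 40 mm width, about 57 mm above this point; the handle's top is 75 mm above it.
- paddle_window (a point): Centre of the rectangular window through the paddle's handle from front to back, 20 mm above the paddle's centre. It is 22 mm wide (y) and 20 mm high. The prong of the hook passes through it and the paddle hangs by the window's upper edge, so this point hangs 6.5 mm below the prong's centre line.
- hook_stand: Fixed steel stand with one barbed hook. Origin on the bench; the hook points along its -x (outward, away to the right). Foot 150 x 110 x 10 mm; post 16 mm thick at x = +48 mm, 146 mm high. The paddle cannot come off upright: with its top leaning inward (to the post) by 40 degrees the window clears the barb by about 2 mm on either side. Over 13 N between paddle and stand is forcing it.
- sleeve_end (a point): Mouth of the stand's sleeve (13 mm diameter), 140 mm up on the prong's centre line; axes as the stand's. The level round prong, 7 mm diameter, leaves it along -x. The prong telescopes and is clamped hard; its reach differs each time and is not measured: its bend lies 53 to 98 mm out from here. The upright paddle, window centred in height on the prong, slid outward stops 1 mm short of the bend.
- hook_level (a point): Point on the stand's post axis at the prong's height, 30 mm behind the sleeve's mouth. Shape beyond the bend (centre lines): the 7 mm bar rises outward at 50 degrees above level, straight for 34 mm to its tip. From the tip a 5 mm thick barb points back; it ends 10 mm back along the bar and 8 mm off the bar's centre line on the upper, inner side, so the end is 14 mm thick in all.
- rack: Fixed wooden board rack, origin on the bench under it. Base 110 x 110 mm, its top at 12 mm. Four dividers along its y (100 mm long, 8 mm thick, tops at 58 mm) form 20 mm slots open at both ends. The front slot, nearest the robot, centred at x = -28 mm, y = 0, is the one to fill; middle slot at x = 0; rear slot (+28 mm) holds a board, top at 97 mm. Seated, the paddle's centre is 87 mm up.
- mill: Wooden pepper mill, 58 mm in diameter, 170 mm high, origin at its foot; bystander.
- jar: Food jar with a lid, 60 mm in diameter, 101 mm high, origin at its foot; bystander.
- tape: Roll of tape lying flat, 104 mm in diameter, 25 mm high, origin at its underside; bystander.
- tin: Food tin, 57 mm in diameter, 72 mm high, origin at its foot; bystander.
There are look-alikes about, which are no part of the job. Leave any blue look-alike of the part that bears paddle_center alone.

How it is judged:
By the outcome, as a careful person would: the job done as asked, in the order asked, and still so for the second after the job is handed in, with the robot touching nothing.
It also fails if it takes over 58 s, if anything falls off the work surface, if the arm or the gripper's body presses on something with over 40 N, if the wrist force passes 120 N, or if a joint passes its speed limit or range.

## Robot

A 6-joint arm with a two-finger parallel gripper is mounted at the origin on a cart in front of the work surface, level with it; the furniture and walls round the work are solid. World frame = base frame: x ahead of the robot, y to its left, z up, the work surface at z = 0. Lengths are in m, angles in degrees, forces in N, time in s.
With the tool pointing down it reaches from about 0.35 to 0.975 m from the base axis. Payload 4.9 kg.
Tool frame: the origin (TCP) lies at the very end of the fingers, on their centre line; the grasp point (between the pads) lies manip.tcp_to_grasp behind it (manip.tcp_to_grasp is the distance from the TCP to the grasp point, in m); z points along the fingers, y is the line along which they close (so a half turn about z gives the same grasp; the last joint's range is limited). The gripper opens to 85 mm and grips with 20 to 120 N. Pads are 22 mm wide; open, the fingers measure 114 mm over their backs; the gripper's body (76 mm by 85 mm) begins 54 mm behind the grasp point. The pads swing forward as they close: fully open they stand 13 mm farther back than shut.
Start: joints at [63.656, 3.019, 92.412, -0, 84.569, -6.818], TCP at [0.209, 0.589, 0.231] pointing down, gripper open.
Joint ranges: [-172.51, 172.51], [-57.92, 126.97], [3.15, 148.05], [-58.71, 238.71], [5.1, 150.11], [-179.66, 179.66]. Speed limits (degrees/s): [147.25, 147.25, 180, 180, 180, 180].

## Interface

Orientations are given as a 3x3 rotation matrix whose columns are the frame's x, y, z axes.
In Python, from plant import status, camera, camera_params, ticket, manip gives the robot as it stands.
- The arm moves only by the shell command python3 -m handwheel 'ROWS' [FORCE]. ROWS is JSON, a list of rows, each a list of 3 entries, a list of its own where there are three numbers: the shift along the tool's x, y, z in m, then the turn, a rotation vector about the tool's x, y, z in degrees, then the opening, from 0 (shut) to 1 (fully open). In form: [[[x, y, z], [rx, ry, rz], jaw], ...]. A call has 1 to 5 rows; each row is the pose to reach, as a shift and turn from the pose commanded when the call began, along the tool's axes at that moment; what a row does not reach only later rows make up. A row lasts 1/8 s, in which the tool goes at most 62.5 mm and 10.7 degrees, less where a joint would pass 70% of its speed; a pose out of reach is approached as far as the arm can. A call with a gripper value outside its range is refused whole. The fingers move at their own pace and stop on an object; FORCE is the grip in N (left out, the last holds). Time passes only in rows, so rows that repeat a pose let the fingers close. It gives the time, the measured TCP pose, the force, the opening and the grip force at its end, in the units of the state.
- status.read_state(): the state, without advancing time (a new reading comes with each control period).
- camera(name): name is "scene" or "top"; returns the picture (400x640x3 uint8, red, green, blue); there is no depth.
- camera_params(name): a dict with "K" (3x3 intrinsics, pixels), "camera_from_world" (4x4, takes a point from world to camera coordinates). Camera axes: x right, y down, z forward; pixel columns grow to the right and rows downward; lengths in m; the calibration is good to about 2 mm. A picture is of the moment at which its call begins. camera_params takes no time and is no camera call.
- ticket.sign_off(): hands the job in; it is judged then, once.
The state is a dict: "clock": time; "joint_pos": joint angles; "joint_vel": joint speeds; "joint_torque": joint torques, N m; "eef_pos": TCP position; "eef_rot": TCP orientation; "force": force on the tool from outside, world axes, zero at the start; "torque": the same for the moment, N m; "gripper_width": finger opening in m; "grip_force": force on a finger pad.
Only numpy, scipy, OpenCV 4.12 (cv2) and the standard library are available. Lean on these libraries where they do the work, as an engineer would, in place of code of your own. Each camera call takes 0.05 s, during which the arm holds its last target. There are 200 camera calls.

## Working session

There is one attempt and no reset: what is moved stays moved. The work goes in short steps, Python scripts to look and compute and a shell command to move; the robot and the scene stay as the last step left them, time stands still between calls to the robot, and variables do not carry over. Pictures are saved under pics/ and viewed, at most 10 in all, crops included, and the job is handed in when it is done.

```bash
ls; mkdir -p pics; python3 - <<'E'
from plant import status,camera,camera_params,manip
import cv2,numpy as np
s=status.read_state()
print({k:np.round(v,4).tolist() for k,v in s.items()}); print(manip.tcp_to_grasp)
for n in("scene","top"):
    cv2.imwrite(f"pics/{n}0.png",camera(n)[:,:,::-1]); p=camera_params(n); print(n,np.round(p["K"],1).tolist(),np.round(p["camera_from_world"],4).tolist())
E
```

```text
pics
{'clock': 0.0, 'joint_pos': [63.6561, 3.0552, 92.4928, -0.0007, 84.5681, -6.8183], 'joint_vel': [-0.0165, -0.0398, 0.0037, 0.146, -0.0279, 0.0279], 'joint_torque': [0.0002, -39.3675, -37.0177, -0.0, 0.007, -0.0], 'eef_pos': [0.2086, 0.5885, 0.2301], 'eef_rot': [[-0.9425, 0.3342, -0.0009], [0.3342, 0.9425, -0.0018], [0.0002, -0.002, -1.0]], 'force': [0.3518, -0.8004, -0.2793], 'torque': [-0.0308, 0.0339, 0.0336], 'grip_force': 0.0, 'gripper_width': 0.0857}
0.0187
scene [[457.9, 0.0, 318.5], [0.0, 457.9, 199.7], [0.0, 0.0, 1.0]] [[0.8473, -0.531, 0.0093, -0.4598], [-0.2799, -0.4614, -0.8419, 0.2887], [0.4513, 0.7107, -0.5396, 0.9127], [0.0, 0.0, 0.0, 1.0]]
top [[412.0, 0.0, 321.7], [0.0, 412.0, 198.4], [0.0, 0.0, 1.0]] [[-0.0024, -0.9997, -0.0259, 0.072], [-0.9867, 0.0066, -0.1627, 0.5811], [0.1628, 0.0251, -0.9863, 1.08], [0.0, 0.0, 0.0, 1.0]]
```

View pics/scene0.png

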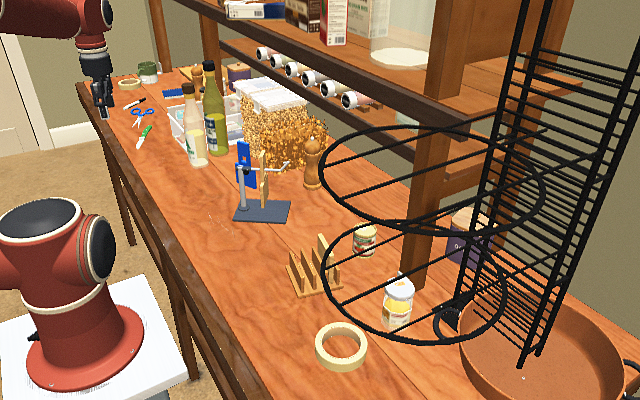

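View pics/top0.png

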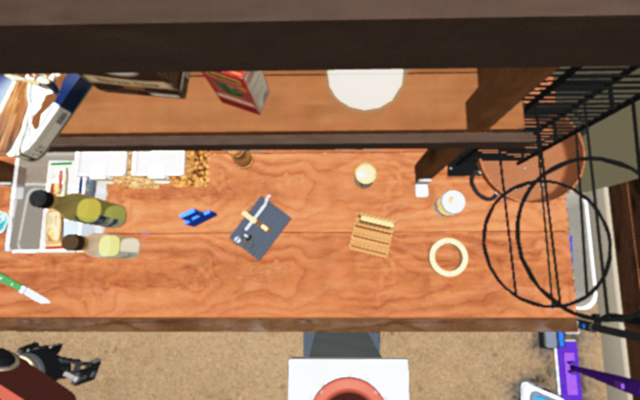

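Scene view: the pale paddle hangs on the stand at about (264,180). The blue look-alike is at (243,165), and the rack at (313,275). In the top view, the paddle is at (255,220), the blue one at (197,215), and the rack at (372,235). Possible confusions with the paddle are the blue paddle and the board in the rack's rear slot at (326,250), so I choose the pale one at scene (264,180). Next is a close crop to check that.

```bash
python3 - <<'E'
import cv2,numpy as np
s=cv2.imread("pics/scene0.png");t=cv2.imread("pics/top0.png")
def c(i,x,y,w,h,k):
    o=cv2.resize(i[y:y+h,x:x+w],None,fx=k,fy=k,interpolation=cv2.INTER_CUBIC)
    for g in range(0,w,10): cv2.putText(o,str(x+g),(g*k,8),0,.3,(0,0,255),1); cv2.line(o,(g*k,8),(g*k,13),(0,0,255),1)
    for g in range(10,h,10): cv2.putText(o,str(y+g),(0,g*k+3),0,.3,(0,0,255),1)
    return o
a=np.hstack([c(s,225,130,80,100,5),c(t,220,180,80,100,5)])
cv2.imwrite("pics/crop1.png",a)
a=np.hstack([c(s,280,225,70,80,5),c(t,340,195,70,80,5)])
cv2.imwrite("pics/crop2.png",a)
E
```

```text
(no output)
```

View pics/crop1.png

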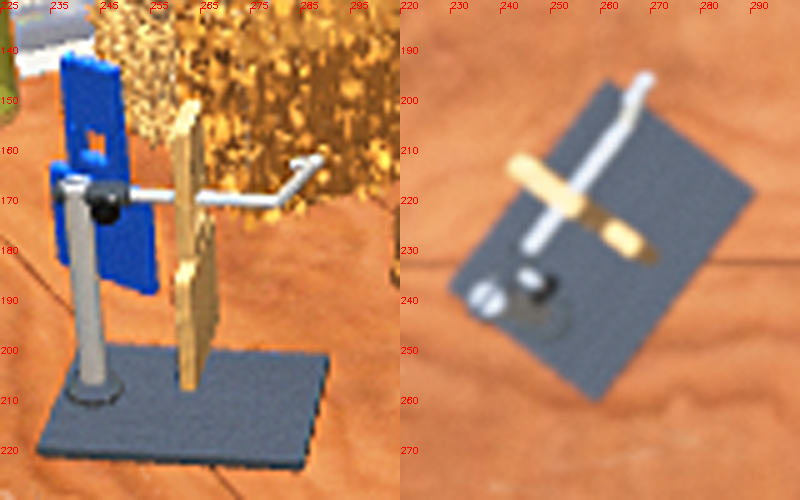

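View pics/crop2.png

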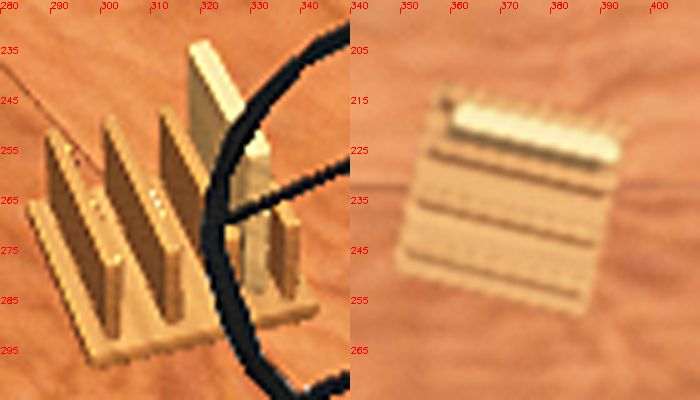

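Left half: the pale paddle on the prong, with its handle top at scene (262,153), bend at (280,170), tip at (288.5,161.5) and sleeve mouth near (251,168). The blue paddle is a separate object behind the post. The crops also give usable foot and rack corners, and the rack's front slot, at scene (303,265), is empty.

```bash
cat > h.py <<'E'
import numpy as np
from plant import camera_params
P={n:camera_params(n) for n in("scene","top")}
def ray(n,u):
    K,T=P[n]["K"],P[n]["camera_from_world"]; R=T[:3,:3]; c=-R.T@T[:3,3]
    d=R.T@np.linalg.solve(K,[u[0],u[1],1]); return c,d/np.linalg.norm(d)
def onz(n,u,z): c,d=ray(n,u); return c+d*(z-c[2])/d[2]
def tri(us,ut):
    A=np.zeros((3,3));b=np.zeros(3); rs=[ray("scene",us),ray("top",ut)]
    for c,d in rs: M=np.eye(3)-np.outer(d,d); A+=M;b+=M@c
    p=np.linalg.solve(A,b); return p,np.linalg.norm((np.eye(3)-np.outer(rs[0][1],rs[0][1]))@(p-rs[0][0]))
def pix(n,p): T=np.asarray(P[n]["camera_from_world"]); q=P[n]["K"]@(T[:3,:3]@p+T[:3,3]); return q[:2]/q[2]
def fit2(L,W):
    L=np.array(L);W=np.array(W);l=L-L.mean(0);w=W-W.mean(0)
    a=np.arctan2((l[:,0]*w[:,1]-l[:,1]*w[:,0]).sum(),(l*w).sum()); R=np.array([[np.cos(a),-np.sin(a)],[np.sin(a),np.cos(a)]])
    t=W.mean(0)-R@L.mean(0); return a,t,R,(L@R.T+t-W)*1000
E
python3 - <<'E'
from h import *
np.set_printoptions(precision=4,suppress=True)
print("cams",ray("scene",(318,200)),ray("top",(320,200)))
def go(name,obs):
    for sel in ("st","s","t"):
        o=[x for x in obs if x[0] in sel]
        L=[np.array(x[2][:2])/1e3 for x in o];W=[onz({"s":"scene","t":"top"}[x[0]],x[1],x[2][2]/1e3)[:2] for x in o]
        a,t,R,e=fit2(L,W); print(name,sel,np.degrees(a),t,"rms",np.sqrt((e**2).mean()), e.round(1).tolist() if sel=="st" else "")
go("stand",[("t",(230,237.6),(75,-55,10)),("t",(261,196),(-75,-55,10)),("t",(291.4,218.6),(-75,55,10)),("t",(259.6,260.4),(75,55,10)),
 ("s",(232.4,220.4),(75,55,10)),("s",(286,222),(-75,55,10)),("s",(290.6,201),(-75,-55,10))])
go("rack",[("s",(285.5,265),(-55,55,12)),("s",(298.4,295.5),(-55,-55,12)),("s",(302.4,277.2),(-42,-50,58)),("s",(290.4,252),(-42,50,58)),("s",(314.4,275),(-14,-50,58)),("s",(301.6,249.4),(-14,50,58)),("s",(313,247.4),(14,50,58)),("s",(338,267.6),(42,-50,58)),
 ("t",(357,212),(55,55,12)),("t",(396,221),(55,-55,12)),("t",(387.6,258),(-55,-55,12)),("t",(349.4,248.4),(-55,55,12))])
print("bend",tri((280,170),(266.4,202.4)),"tip",tri((288.5,161.5),(269.5,195)))
a,b=onz("top",(242,212),.1885),onz("top",(257,222.4),.1885); print("handle top",a,b,(a+b)/2,np.linalg.norm(a-b),np.degrees(np.arctan2(*(b-a)[1::-1])))
print("h scene",onz("scene",(264,150),.1885),onz("scene",(261.5,156.5),.1885))
for r in (140,150): print("shelf",onz("top",(255,r),.4))
E
```

```text
cams (array([ 0.0585, -0.7596,  0.7399]), array([ 0.4502,  0.7111, -0.5401])) (array([0.3977, 0.041 , 1.1616]), array([ 0.1591,  0.0294, -0.9868]))
stand st 143.924086456372 [0.5042 0.2407] rms 2.5387299250069 [[-2.2, 1.2], [1.2, -2.4], [1.6, -3.9], [-3.4, -2.9], [0.9, 5.2], [-0.1, 0.1], [2.1, 2.7]]
stand s 144.93176348484198 [0.5027 0.2379] rms 1.18019632944532 
stand t 143.51269265782759 [0.5049 0.2427] rms 1.982260080286402 
rack st -12.795821650098357 [ 0.484  -0.0718] rms 3.06086805664952 [[-2.0, 0.5], [-1.6, -1.7], [-0.3, -2.5], [2.0, 5.7], [0.9, -1.1], [2.1, 4.9], [2.6, 6.3], [-2.4, -6.7], [1.6, -1.8], [3.2, -0.8], [-1.9, -2.7], [-4.2, -0.1]]
rack s -12.275232890577787 [ 0.4839 -0.0723] rms 3.2904525458062825 
rack t -13.693528562541326 [ 0.4843 -0.0705] rms 1.9963188700615904 
bend (array([0.5534, 0.208 , 0.1407]), np.float64(0.003910413620422246)) tip (array([0.5702, 0.1953, 0.1673]), np.float64(0.0011369053232653233))
handle top [0.5267 0.2569 0.1885] [0.5015 0.2202 0.1885] [0.5141 0.2385 0.1885] 0.04446525323926589 -124.49250906988408
h scene [0.5258 0.2517 0.1885] [0.5034 0.221  0.1885]
shelf [0.6384 0.1888 0.4   ]
shelf [0.6185 0.1884 0.4   ]
```

```bash
python3 -m handwheel '[[[-0.05,-0.028,-0.03],[0,0,8],1],[[-0.10,-0.056,-0.04],[0,0,16],1],[[-0.15,-0.085,-0.04],[0,0,18],1],[[-0.20,-0.113,-0.04],[0,0,18],1],[[-0.25,-0.141,-0.04],[0,0,18],1]]' 30; python3 -c "
from h import *
print(tri((239,142),(190,220)),tri((243,160),(197,216)))"
```

```text
clock: 0.72
eef_pos: [0.3981, 0.371, 0.2709]
eef_rot: [[-0.793, 0.609, -0.0], [0.609, 0.793, -0.0], [0.0, -0.0, -1.0]]
force: [1.5, 0.8, -0.6]
gripper_width: 0.0853
grip_force: 0.0
(array([0.51194101, 0.39191617, 0.15812811]), np.float64(0.000414881600611952)) (array([0.52619151, 0.39833324, 0.09250138]), np.float64(0.0035716707868843206))
```

```bash
python3 -m handwheel '[[[-0.058,-0.012,0],[0,0,-1.5],1],[[-0.116,-0.024,0],[0,0,-1.5],1],[[-0.1744,-0.035,0],[0,0,-1.5],1],[[-0.1744,-0.035,0],[0,0,-1.5],1],[[-0.1744,-0.035,0.02],[0,0,-1.5],1]]'; python3 - <<'E'
from plant import status,camera
import cv2,numpy as np
s=status.read_state();print(s["eef_pos"],s["joint_pos"])
a,b=camera("scene"),camera("top")
r=lambda i,x,y,w,h:cv2.resize(i[y:y+h,x:x+w],(400,500),interpolation=2)
cv2.imwrite("pics/c3.png",np.hstack([r(a,225,110,80,100),r(b,220,180,80,100)])[:,:,::-1])
E
```

```text
clock: 1.35
eef_pos: [0.5151, 0.239, 0.2521]
eef_rot: [[-0.808, 0.589, 0.003], [0.589, 0.808, 0.001], [-0.001, 0.003, -1.0]]
force: [-0.1, -0.3, 0.4]
gripper_width: 0.0853
grip_force: 0.0
[0.51507763 0.23898827 0.25210343] [ 1.73681646e+01 -5.55297270e+00  9.88669553e+01  2.78930179e-02
  8.65123880e+01 -3.65798562e+01]
```

View pics/c3.png

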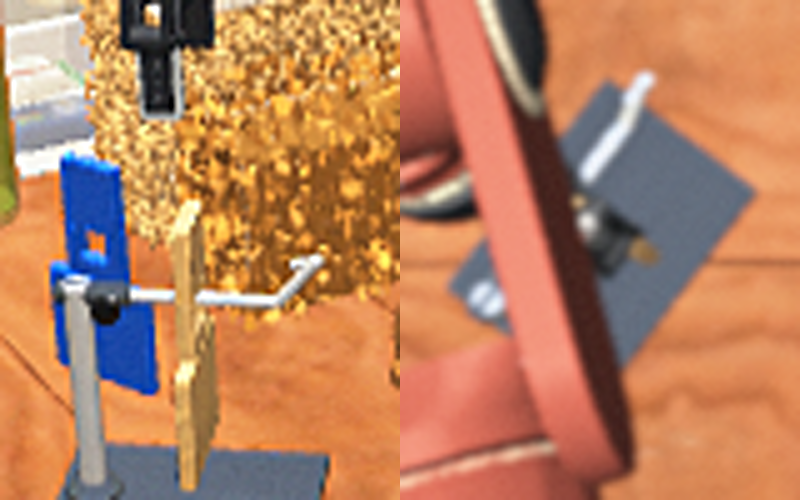

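The gripper is above the paddle, with the near finger's tip at about scene (257,133). I'll compare that with its predicted projection.

```bash
python3 -c "
from h import *
t=np.array([.515,.239,.252]);y=np.array([.589,.808,0]);x=np.array([-.808,.589,0]);z=np.array([0,0,.013])
for w in(-.043,-.057):
  for k in (-.011,.011): print(w,k,pix('scene',t+w*y+k*x+z))
t2=np.array([.5143,.2378,.1885])
for w in(-.02,.02):
  for k in(-.005,.005): print('handle',w,k,pix('scene',t2+w*y+k*x),pix('top',t2+w*y+k*x))
"
```

```text
-0.043 -0.011 [262.10565303 133.10655   ]
-0.043 0.011 [253.32463356 132.77175272]
-0.057 -0.011 [261.11548204 135.47689147]
-0.057 0.011 [252.24368398 135.13609243]
handle -0.02 -0.005 [262.99489248 156.55549428] [257.68017882 220.28900946]
handle -0.02 0.005 [259.20044434 156.40025864] [255.13880906 223.67995814]
handle 0.02 -0.005 [265.55758694 149.72118946] [244.46713062 210.56813593]
handle 0.02 0.005 [261.86574633 149.57319651] [241.9220933  213.93157331]
```

```bash
python3 -m handwheel '[[[-0.001,-0.001,0.03],[0,0,0],1],[[-0.001,-0.001,0.06],[0,0,0],1],[[-0.001,-0.001,0.09],[0,0,0],1],[[-0.001,-0.001,0.102],[0,0,0],1],[[-0.001,-0.001,0.102],[0,0,0],1]]' && python3 -m handwheel '[[[0,0,0],[0,0,0],0.6],[[0,0,0],[0,0,0],0.5],[[0,0,0],[0,0,0],0.45],[[0,0,0],[0,0,0],0.4],[[0,0,0],[0,0,0],0.3]]' 40
```

```text
clock: 2.08
eef_pos: [0.5135, 0.2378, 0.1484]
eef_rot: [[-0.81, 0.587, -0.002], [0.587, 0.81, -0.001], [0.001, -0.002, -1.0]]
force: [1.5, -0.7, 0.1]
gripper_width: 0.086
grip_force: 0.0
clock: 2.7
eef_pos: [0.5153, 0.2374, 0.1506]
eef_rot: [[-0.809, 0.588, 0.002], [0.588, 0.809, 0.001], [-0.001, 0.002, -1.0]]
force: [-0.2, -0.6, 7.2]
gripper_width: 0.0396
grip_force: 40.0
```

```bash
python3 -m handwheel '[[[0,0,-0.002],[0,0,0],0.3],[[0,0,-0.002],[0,0,0],0.3]]' 60;  python3 -m handwheel '[[[0,0,-0.002],[0,0,0],0.3],[[0,0,-0.002],[0,0,0],0.3]]';python3 -m handwheel '[[[0,0,-0.002],[0,0,0],0.3],[[0,0,-0.002],[0,0,0],0.3]]'
```

```text
clock: 2.95
eef_pos: [0.5143, 0.2371, 0.1509]
eef_rot: [[-0.809, 0.588, -0.001], [0.588, 0.809, -0.0], [0.0, -0.001, -1.0]]
force: [0.6, 0.6, 0.4]
gripper_width: 0.0388
grip_force: 60.3
clock: 3.2
eef_pos: [0.5142, 0.2371, 0.1527]
eef_rot: [[-0.809, 0.588, -0.001], [0.588, 0.809, -0.0], [0.001, -0.001, -1.0]]
force: [0.2, 0.0, -1.8]
gripper_width: 0.0394
grip_force: 60.3
clock: 3.45
eef_pos: [0.5146, 0.2372, 0.1553]
eef_rot: [[-0.809, 0.588, 0.0], [0.588, 0.809, 0.0], [-0.0, 0.0, -1.0]]
force: [0.2, 0.7, -1.8]
gripper_width: 0.0392
grip_force: 60.3
```

```bash
python3 -m handwheel '[[[0,0,-0.004],[0,0,0],0.3],[[0,0,-0.0085],[0,0,0],0.3],[[0,0,-0.0085],[0,0,0],0.3]]'; python3 -m handwheel '[[[0,0,-0.001],[0,0,0],0.3],[[0,0,-0.001],[0,0,0],0.3]]';python3 -m handwheel '[[[0,0,-0.0005],[0,0,0],0.3],[[0,0,-0.0005],[0,0,0],0.3]]'
```

```text
clock: 3.82
eef_pos: [0.5146, 0.2372, 0.164]
eef_rot: [[-0.809, 0.588, 0.0], [0.588, 0.809, 0.0], [-0.0, 0.0, -1.0]]
force: [-0.3, -0.2, -3.3]
gripper_width: 0.0392
grip_force: 63.1
clock: 4.08
eef_pos: [0.5145, 0.2372, 0.1643]
eef_rot: [[-0.809, 0.588, -0.0], [0.588, 0.809, 0.0], [0.0, -0.0, -1.0]]
force: [0.6, 0.9, -5.2]
gripper_width: 0.0389
grip_force: 62.8
clock: 4.32
eef_pos: [0.5144, 0.2372, 0.1644]
eef_rot: [[-0.809, 0.588, -0.0], [0.588, 0.809, -0.0], [0.0, -0.0, -1.0]]
force: [3.6, 0.9, -10.2]
gripper_width: 0.0393
grip_force: 62.4
```

```bash
python3 -m handwheel '[[[0,0,0.0074],[0,0,0],0.3],[[0,0,0.0074],[0,0,0],0.3]]'; python3 -m handwheel '[[[-0.01,0,0],[0,0,0],0.3],[[-0.02,0,0],[0,0,0],0.3],[[-0.03,0,0],[0,0,0],0.3],[[-0.036,0,0],[0,0,0],0.3],[[-0.036,0,0],[0,0,0],0.3]]';python3 -m handwheel '[[[-0.002,0,0],[0,0,0],0.3],[[-0.004,0,0],[0,0,0],0.3],[[-0.004,0,0],[0,0,0],0.3]]'
```

```text
clock: 4.58
eef_pos: [0.5144, 0.2371, 0.158]
eef_rot: [[-0.809, 0.588, -0.001], [0.588, 0.809, -0.0], [0.0, -0.001, -1.0]]
force: [-0.3, -0.2, -2.6]
gripper_width: 0.039
grip_force: 63.3
clock: 5.2
eef_pos: [0.5441, 0.2156, 0.1579]
eef_rot: [[-0.808, 0.589, -0.0], [0.589, 0.808, 0.0], [0.0, -0.0, -1.0]]
force: [-0.1, -0.0, -1.5]
gripper_width: 0.039
grip_force: 63.3
clock: 5.58
eef_pos: [0.5469, 0.2137, 0.1579]
eef_rot: [[-0.809, 0.588, 0.0], [0.588, 0.809, 0.0], [-0.0, 0.0, -1.0]]
force: [-0.1, 0.2, -2.0]
gripper_width: 0.0395
grip_force: 63.3
```

Slid 40 mm with no contact yet, so I'll step finely now.

```bash
for i in 1; do python3 -m handwheel '[[[-0.0015,0,0],[0,0,0],0.3],[[-0.003,0,0],[0,0,0],0.3],[[-0.003,0,0],[0,0,0],0.3]]'|grep -E 'eef_pos|force: \['; done
python3 -m handwheel '[[[-0.0015,0,0],[0,0,0],0.3],[[-0.0015,0,0],[0,0,0],0.3]]'|grep -E 'eef_pos|force: \['
python3 -m handwheel '[[[-0.001,0,0],[0,0,0],0.3],[[-0.001,0,0],[0,0,0],0.3]]'|grep -E 'eef_pos|force: \['
```

```text
eef_pos: [0.5494, 0.2118, 0.1579]
force: [0.2, -0.0, -2.5]
eef_pos: [0.5507, 0.211, 0.1579]
force: [-0.0, -0.2, -2.4]
eef_pos: [0.5514, 0.2104, 0.1579]
force: [-0.2, -0.5, -2.1]
```

```bash
python3 -m handwheel '[[[-0.001,0,0],[0,0,0],0.3],[[-0.001,0,0],[0,0,0],0.3]]'|grep -E 'eef_pos|force: \['
```

```text
eef_pos: [0.5522, 0.2098, 0.1579]
force: [-0.3, 0.8, -2.4]
```

```bash
python3 -m handwheel '[[[-0.001,0,0],[0,0,0],0.3],[[-0.001,0,0],[0,0,0],0.3]]'|grep -E 'eef_pos|force: \['; python3 -m handwheel '[[[-0.001,0,0],[0,0,0],0.3],[[-0.001,0,0],[0,0,0],0.3]]'|grep -E 'eef_pos|force: \['
```

```text
eef_pos: [0.553, 0.2092, 0.1579]
force: [-0.3, -0.3, -2.4]
eef_pos: [0.5535, 0.2089, 0.1578]
force: [-1.3, 0.9, -2.3]
```

```bash
python3 -m handwheel '[[[-0.001,0,0],[0,0,0],0.3],[[-0.001,0,0],[0,0,0],0.3]]'|grep -E 'eef_pos|force: \['
```

```text
eef_pos: [0.554, 0.2086, 0.1577]
force: [-4.4, 2.9, -0.8]
```

Contact felt: the upturned bar is at commanded 48.2 mm, so the bend is about 1.2 mm further out. Now a small planar clearance plan for the way over the barb.

```bash
cat > plan.py <<'E'
import numpy as np
c,s=np.cos(np.radians(50)),np.sin(np.radians(50))
d=np.array([c,s]);n=np.array([-s,c]);tip=34*d;be=tip-10*d+8*n
def seg(a,b,r): k=np.linspace(0,1,80)[:,None]; return np.hstack([a+k*(b-a),np.full((80,1),r)])
H=np.vstack([seg(np.array([-60.,0]),np.zeros(2),3.5),seg(np.zeros(2),tip,3.5),seg(tip,be,2.5)])
def clr(u,z,th):   # lean th: top toward -u
    a=np.radians(th);v=np.array([-np.sin(a),np.cos(a)]);t=np.array([np.cos(a),np.sin(a)])
    q=H[:,:2]-[u,z];V=q@v;T=q@t;m=1e9
    for lo,hi in((10,55),(-95,-10)):
        dx=np.maximum(abs(T)-5,0);dy=np.maximum(np.maximum(lo-V,V-hi),0);D=np.hypot(dx,dy)
        ins=(dx==0)&(dy==0);D=np.where(ins,-np.minimum(5-abs(T),np.minimum(V-lo,hi-V)),D)
        m=min(m,(D-H[:,2]).min())
    return m
E
python3 - <<'E'
from plan import *
print(clr(-1.2,0,0))
for S in range(-2,50,3):
    b=S*d if S>0 else np.array([S,0.])
    best=max((clr(*(b+o*n),th)-.01*abs(th-40),o,th) for o in np.arange(-4,8,.5) for th in range(0,56,4))
    b2=max((clr(*(b+o*n),40),o) for o in np.arange(-4,8,.25)); p=b+b2[1]*n
    print(S,"best",np.round(best,2),"@40",np.round(b2,2),p.round(1))
E
```

```text
0.022836375782585794
-2 best [ 4.63  1.   20.  ] @40 [2.56 2.5 ] [-3.9  1.6]
1 best [ 4.6  1.5 28. ] @40 [3.49 2.75] [-1.5  2.5]
4 best [ 5.   0.5 36. ] @40 [4.65 1.  ] [1.8 3.7]
7 best [ 5.54  0.   44.  ] @40 [5.48 0.  ] [4.5 5.4]
10 best [ 6.24  0.   48.  ] @40 [4.98 0.5 ] [6. 8.]
13 best [ 4.7  1.5 52. ] @40 [2.98 2.5 ] [ 6.4 11.6]
16 best [ 3.2  3.  52. ] @40 [1.98 3.5 ] [ 7.6 14.5]
19 best [ 2.74  3.5  48.  ] @40 [1.98 3.5 ] [ 9.5 16.8]
22 best [ 2.74  3.5  48.  ] @40 [2.23 3.25] [11.7 18.9]
25 best [ 2.74  3.5  48.  ] @40 [2.5  2.75] [14.  20.9]
28 best [ 2.88  3.   44.  ] @40 [2.78 2.5 ] [16.1 23.1]
31 best [ 3.65  0.   28.  ] @40 [3.48 2.  ] [18.4 25. ]
34 best [ 4.75 -1.   28.  ] @40 [4.48 1.  ] [21.1 26.7]
37 best [ 5.72 -1.5  32.  ] @40 [ 5.56 -0.25] [24.  28.2]
40 best [ 6.48 -1.   40.  ] @40 [ 6.48 -1.  ] [26.5 30. ]
43 best [ 7.31 -3.   32.  ] @40 [ 7.24 -1.5 ] [28.8 32. ]
46 best [ 8.93 -4.   32.  ] @40 [ 8.72 -2.25] [31.3 33.8]
49 best [10.8 -4.  36. ] @40 [10.75 -2.75] [33.6 35.8]
```

```bash
cat > rows.py <<'E'
from plan import *
W=[(0.1,0.2,0),(-3,.3,0),(-3,.5,6),(-3,.8,12),(-2.5,1.2,18),(-1.5,1.7,24),
(0,2.6,30),(2.2,3.9,36),(4.4,5.6,41),(6,7.8,46),(6.6,10,46),
(7.1,12.3,46),(7.7,14.2,46),(8.9,16,46),(10.2,17.5,46),(11.5,19,46),
(13,20.6,46),(14.5,22.2,46),(16,23.7,46),(18,25,46),(20,26.3,46),
(23,28.5,46),(27,32,46),(33,38,46),(41,46,46),(49,54,46)]
dl=1.0;h=17.7
def tcp(w):
    a=np.radians(w[2]);v=np.array([-np.sin(a),np.cos(a)]);t=np.array([np.cos(a),np.sin(a)])
    return np.array(w[:2])+h*v-dl*t,v,t
if __name__=="__main__":
    for i in range(0,len(W)-1,5):
        P0,v,t=tcp(W[i]);print("call",i//5)
        for j in range(i+1,i+6):
            P,_,_=tcp(W[j]);D=P-P0
            m=min(clr(*(np.array(W[j-1])*(1-k)+np.array(W[j])*k)) for k in np.linspace(.25,1,4))
            print("  x %.1f z %.1f ry %.0f | clr %.1f"%(-D@t,-D@v,-(W[j][2]-W[i][2]),m))
E
python3 rows.py
```

```text
call 0
  x 3.1 z -0.1 ry 0 | clr -0.2
  x 4.9 z -0.1 ry -6 | clr 1.9
  x 6.8 z -0.0 ry -12 | clr 3.2
  x 8.0 z 0.2 ry -18 | clr 4.3
  x 8.7 z 0.4 ry -24 | clr 4.3
call 1
  x 0.1 z -0.0 ry -6 | clr 4.2
  x -0.6 z 0.1 ry -12 | clr 4.3
  x -1.8 z -0.1 ry -17 | clr 4.7
  x -2.8 z -0.9 ry -22 | clr 5.5
  x -4.2 z -2.6 ry -22 | clr 4.6
call 2
  x -2.0 z -1.2 ry 0 | clr 3.5
  x -3.8 z -2.1 ry 0 | clr 2.9
  x -5.9 z -2.5 ry 0 | clr 2.6
  x -7.9 z -2.6 ry 0 | clr 2.6
  x -9.9 z -2.7 ry 0 | clr 2.7
call 3
  x -2.2 z -0.0 ry 0 | clr 2.8
  x -4.4 z -0.1 ry 0 | clr 2.8
  x -6.5 z -0.0 ry 0 | clr 2.8
  x -8.8 z 0.5 ry 0 | clr 2.6
  x -11.2 z 1.0 ry 0 | clr 2.9
call 4
  x -3.7 z 0.6 ry 0 | clr 3.9
  x -9.0 z 1.1 ry 0 | clr 5.6
  x -17.4 z 1.2 ry 0 | clr 7.3
  x -28.8 z 1.4 ry 0 | clr 13.7
  x -40.1 z 1.6 ry 0 | clr 23.9
```

```bash
python3 -m handwheel '[[[0.0031,0,-0.0001],[0,0,0],0.3],[[0.0049,0,-0.0001],[0,-6,0],0.3],[[0.0068,0,0],[0,-12,0],0.3],[[0.008,0,0.0002],[0,-18,0],0.3],[[0.0087,0,0.0004],[0,-24,0],0.3]]'; python3 -m handwheel '[[[0,0,0],[0,0,0],0.3]]' | grep -E 'pos|rot|force'
```

```text
clock: 8.07
eef_pos: [0.5482, 0.2132, 0.1584]
eef_rot: [[-0.737, 0.588, 0.334], [0.536, 0.809, -0.241], [-0.411, 0.002, -0.911]]
force: [0.1, -0.0, -1.3]
gripper_width: 0.0392
grip_force: 63.4
eef_pos: [0.5465, 0.2138, 0.1567]
eef_rot: [[-0.741, 0.586, 0.328], [0.535, 0.81, -0.239], [-0.406, -0.001, -0.914]]
force: [0.3, -0.5, -1.4]
grip_force: 63.4
```

```bash
python3 -m handwheel '[[[0.0001,0,0],[0,-6,0],0.3],[[-0.0006,0,0.0001],[0,-12,0],0.3],[[-0.0018,0,-0.0001],[0,-17,0],0.3],[[-0.0028,0,-0.0009],[0,-22,0],0.3],[[-0.0028,0,-0.0009],[0,-22,0],0.3]]'
```

```text
clock: 8.82
eef_pos: [0.5489, 0.2118, 0.1583]
eef_rot: [[-0.564, 0.588, 0.579], [0.409, 0.809, -0.423], [-0.717, -0.002, -0.697]]
force: [-0.1, -0.3, -2.4]
gripper_width: 0.0393
grip_force: 63.4
```

```bash
python3 -m handwheel '[[[-0.002,0,-0.0011],[0,0,0],0.3],[[-0.004,0,-0.0023],[0,0,0],0.3],[[-0.004,0,-0.0023],[0,0,0],0.3]]'|grep -E 'pos|force: \['; python3 -m handwheel '[[[-0.0018,0,-0.0009],[0,0,0],0.3],[[-0.0039,0,-0.0013],[0,0,0],0.3],[[-0.0039,0,-0.0013],[0,0,0],0.3]]'|grep -E 'pos|force: \['
```

```text
eef_pos: [0.551, 0.2111, 0.1651]
force: [0.5, -0.1, -2.1]
eef_pos: [0.5519, 0.2103, 0.168]
force: [-0.2, 0.4, -1.5]
```

```bash
python3 -m handwheel '[[[-0.002,0,-0.0001],[0,0,0],0.3],[[-0.004,0,-0.0002],[0,0,0],0.3]]'|grep -E 'pos|force: \['; python3 -m handwheel '[[[-0.0022,0,0],[0,0,0],0.3],[[-0.0044,0,-0.0001],[0,0,0],0.3]]'|grep -E 'pos|force: \['
```

```text
eef_pos: [0.5538, 0.2087, 0.1707]
force: [-0.4, 0.1, -2.3]
eef_pos: [0.5564, 0.2068, 0.174]
force: [0.3, 0.2, -1.5]
```

```bash
python3 -m handwheel '[[[-0.0021,0,0],[0,0,0],0.3],[[-0.0021,0,0],[0,0,0],0.3]]'|grep -E 'pos|force: \['; python3 -m handwheel '[[[-0.0023,0,0.0005],[0,0,0],0.3],[[-0.0047,0,0.001],[0,0,0],0.3]]'|grep -E 'pos|force: \['
```

```text
eef_pos: [0.5576, 0.206, 0.1756]
force: [-1.3, -0.7, -2.8]
eef_pos: [0.5607, 0.2036, 0.1781]
force: [0.1, 0.7, -1.6]
```

```bash
python3 -m handwheel '[[[-0.0037,0,0.0006],[0,0,0],0.3],[[-0.009,0,0.0011],[0,0,0],0.3],[[-0.0174,0,0.0012],[0,0,0],0.3],[[-0.0288,0,0.0014],[0,0,0],0.3],[[-0.0401,0,0.0016],[0,0,0],0.3]]'; python3 - <<'E'
from plant import camera
import cv2,numpy as np
a,b=camera("scene"),camera("top")
r=lambda i,x,y,w,h:cv2.resize(i[y:y+h,x:x+w],(400,500),interpolation=2)
cv2.imwrite("pics/c4.png",np.hstack([r(a,235,90,88,110),r(b,220,160,80,100)])[:,:,::-1])
E
```

```text
clock: 11.2
eef_pos: [0.5848, 0.1863, 0.2068]
eef_rot: [[-0.561, 0.588, 0.582], [0.409, 0.809, -0.423], [-0.72, 0.0, -0.694]]
force: [-0.5, -0.6, -2.2]
gripper_width: 0.0393
grip_force: 63.4
```

View pics/c4.png

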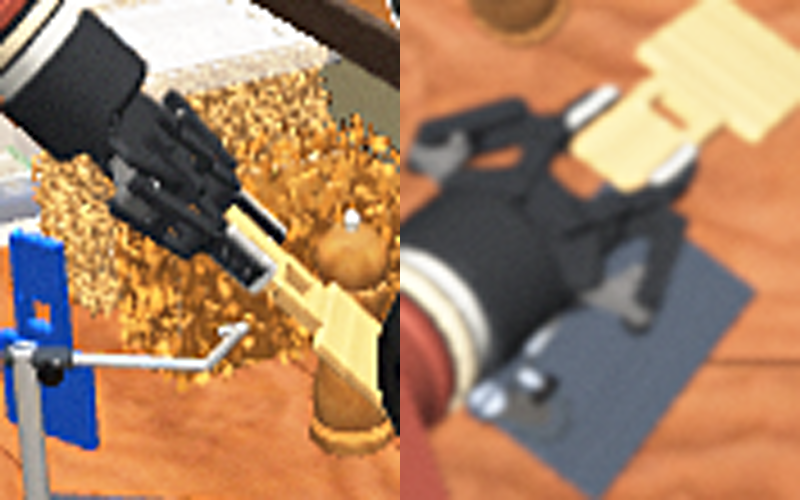

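The paddle is off the hook, held firm at scene (300,150), and clear of the stand and the mill. Next I'll lift it, bring it upright and turn it towards the rack.

```bash
python3 -m handwheel '[[[-0.026,-0.026,-0.016],[0,0,0],0.3],[[-0.0525,-0.052,-0.032],[0,0,0],0.3],[[-0.055,-0.07,-0.05],[0,10,0],0.3],[[-0.057,-0.085,-0.065],[0,20,0],0.3],[[-0.0575,-0.0916,-0.0744],[0,30,0],0.3]]'; python3 -m handwheel '[[[0,0,0],[0,8,0],0.3],[[0,0,0],[0,16,0],0.3],[[0,0,0],[0,16,0],0.3]]'
```

```text
clock: 11.92
eef_pos: [0.5187, 0.1205, 0.3012]
eef_rot: [[-0.778, 0.587, 0.222], [0.566, 0.809, -0.158], [-0.273, 0.002, -0.962]]
force: [-0.0, 0.1, -1.7]
gripper_width: 0.0391
grip_force: 63.4
clock: 12.3
eef_pos: [0.5204, 0.119, 0.2985]
eef_rot: [[-0.807, 0.59, 0.0], [0.59, 0.807, -0.002], [-0.001, -0.001, -1.0]]
force: [0.8, -0.0, -2.0]
gripper_width: 0.0391
grip_force: 63.4
```

```bash
python3 -m handwheel '[[[-0.014,-0.045,0],[0,0,-7],0.3],[[-0.028,-0.09,0],[0,0,-14],0.3],[[-0.043,-0.14,0.015],[0,0,-21],0.3],[[-0.056,-0.187,0.03],[0,0,-23.2],0.3],[[-0.056,-0.187,0.05],[0,0,-23.2],0.3]]'; python3 -m handwheel '[[[0,0,0.04],[0,0,0],0.3],[[0,0,0.05],[0,0,0],0.3],[[0,0,0.05],[0,0,0],0.3]]'; python3 - <<'E'
from plant import camera
import cv2,numpy as np
a,b=camera("scene"),camera("top")
r=lambda i,x,y,w,h:cv2.resize(i[y:y+h,x:x+w],(400,500),interpolation=2)
cv2.imwrite("pics/c5.png",np.hstack([r(a,270,205,80,100),r(b,330,180,80,100)])[:,:,::-1])
from h import *
for p in ((302.4,277.2),(314.4,275),(290.4,252),(301.6,249.4)): print(onz("scene",p,.058))
E
```

```text
clock: 12.92
eef_pos: [0.4537, -0.0655, 0.2486]
eef_rot: [[-0.974, 0.226, 0.002], [0.226, 0.974, -0.003], [-0.003, -0.002, -1.0]]
force: [-0.3, 0.0, -1.1]
gripper_width: 0.0389
grip_force: 63.6
clock: 13.3
eef_pos: [0.4543, -0.0627, 0.1983]
eef_rot: [[-0.975, 0.221, -0.001], [0.221, 0.975, -0.0], [0.001, -0.0, -1.0]]
force: [0.7, 0.1, -1.1]
gripper_width: 0.0393
grip_force: 63.5
[ 0.43230233 -0.10878276  0.058     ]
[ 0.45835012 -0.11643042  0.058     ]
[ 0.45209088 -0.01951116  0.058     ]
[ 0.47931796 -0.02483862  0.058     ]
```

View pics/c5.png

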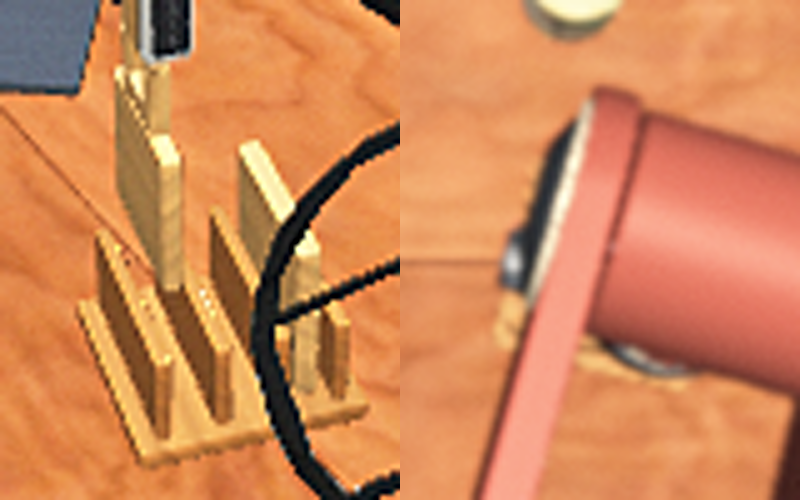

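Paddle hangs above the rack, with its near lower edge at scene (304,262.4). The front slot's near end is midway between divider tops (302.4,277.2) and (314.4,275).

```bash
python3 -c "
from h import *
p=onz('scene',(304,262.4),.0855); a=np.array([.4453,-.1126]);b=np.array([.4657,-.0222]);u=(b-a)/np.linalg.norm(b-a);nx=np.array([u[1],-u[0]])
print(p,'across(+x)',(p[:2]-a)@nx*1000,'along',(p[:2]-(a+b)/2)@u*1000)
t=np.array([.4545,-.0632]);print('tcp across',(t-a)@nx*1000,'along',(t-(a+b)/2)@u*1000)
L=onz('scene',(302,262.5),.0855);R=onz('scene',(306.3,261.5),.0855);print((L[:2]-a)@nx*1000,(R[:2]-a)@nx*1000)"
```

```text
[ 0.44413922 -0.09601255  0.0855    ] across(+x) -4.7836718946973855 along -30.41154449361068
tcp across -1.9000101483947671 along 3.87684942137256
-9.014646017654266 0.8989794442325172
```

```bash
python3 -m handwheel '[[[-0.0025,-0.003,0.012],[0,0,0],0.3],[[-0.0025,-0.003,0.024],[0,0,0],0.3],[[-0.0025,-0.003,0.024],[0,0,0],0.3]]'; python3 - <<'E'
from plant import camera
import cv2,numpy as np
a=camera("scene")
cv2.imwrite("pics/c6.png",cv2.resize(a[235:305,280:350],(770,770)[:1]+(770,),interpolation=2)[:590,:,::-1])
E
```

```text
clock: 13.78
eef_pos: [0.4554, -0.0669, 0.1731]
eef_rot: [[-0.975, 0.222, -0.003], [0.222, 0.975, 0.001], [0.003, 0.0, -1.0]]
force: [-1.5, 0.5, -2.9]
gripper_width: 0.039
grip_force: 63.5
```

View pics/c6.png

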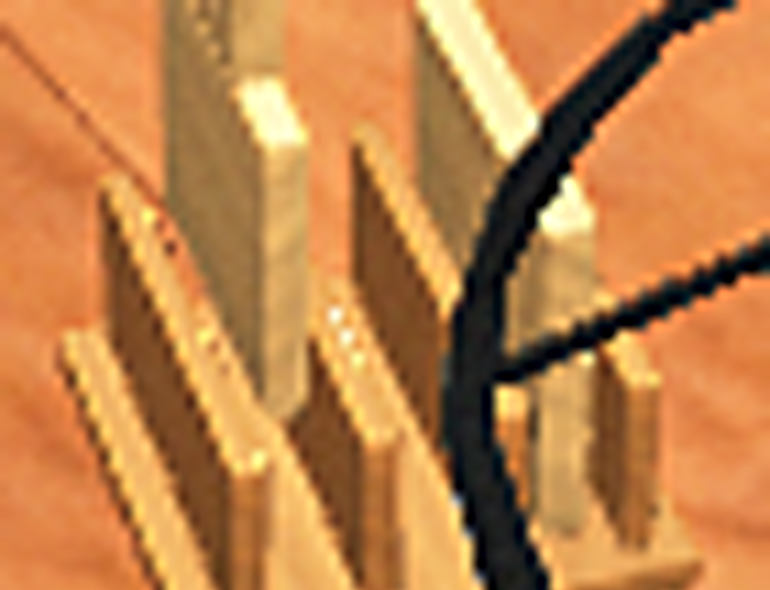

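The near lower end of the paddle spans crop columns 260–305, inside a slot opening of about 245–350. It needs about 3 mm more in +x, so I'll shift and lower it.

```bash
python3 -m handwheel '[[[-0.003,0,0],[0,0,0],0.3],[[-0.003,0,0.008],[0,0,0],0.3],[[-0.003,0,0.016],[0,0,0],0.3],[[-0.003,0,0.024],[0,0,0],0.3],[[-0.003,0,0.024],[0,0,0],0.3]]'; python3 -m handwheel '[[[0,0,0.007],[0,0,0],0.3],[[0,0,0.014],[0,0,0],0.3],[[0,0,0.018],[0,0,0],0.3],[[0,0,0.018],[0,0,0],0.3]]'
```

```text
clock: 14.45
eef_pos: [0.4585, -0.0675, 0.1496]
eef_rot: [[-0.975, 0.222, -0.002], [0.222, 0.975, 0.001], [0.002, 0.0, -1.0]]
force: [-0.6, 0.6, -2.4]
gripper_width: 0.0393
grip_force: 63.5
clock: 14.95
eef_pos: [0.4589, -0.0677, 0.1323]
eef_rot: [[-0.975, 0.222, -0.001], [0.222, 0.975, 0.0], [0.001, 0.0, -1.0]]
force: [0.0, -1.7, -3.1]
gripper_width: 0.0387
grip_force: 63.5
```

Into the slot with no contact, about 7 mm to go.

```bash
python3 -m handwheel '[[[0,0,0.0025],[0,0,0],0.3],[[0,0,0.005],[0,0,0],0.3],[[0,0,0.005],[0,0,0],0.3]]'|grep -E 'pos|force: \['; python3 -m handwheel '[[[0,0,0.001],[0,0,0],0.3],[[0,0,0.001],[0,0,0],0.3]]'|grep -E 'pos|force: \[';  python3 -m handwheel '[[[0,0,0.001],[0,0,0],0.3],[[0,0,0.001],[0,0,0],0.3]]'|grep -E 'pos|force: \['
```

```text
eef_pos: [0.4591, -0.0677, 0.1276]
force: [0.2, 0.2, -2.3]
eef_pos: [0.4593, -0.0678, 0.1269]
force: [-0.5, 0.1, -1.6]
eef_pos: [0.4592, -0.0678, 0.1258]
force: [-0.6, -0.3, -1.6]
```

```bash
python3 -m handwheel '[[[0,0,0.001],[0,0,0],0.3],[[0,0,0.001],[0,0,0],0.3]]'|grep -E 'pos|force: \['; python3 -m handwheel '[[[0,0,0.001],[0,0,0],0.3],[[0,0,0.001],[0,0,0],0.3]]'|grep -E 'pos|force: \['
```

```text
eef_pos: [0.4594, -0.0678, 0.125]
force: [-0.6, -0.4, -1.7]
eef_pos: [0.4598, -0.068, 0.1249]
force: [-0.3, -0.6, 4.5]
```

```bash
python3 -m handwheel '[[[0,0,-0.0005],[0,0,0],0.3],[[0,0,-0.0005],[0,0,0],0.3]]' 20; python3 -m handwheel '[[[0,0,-0.0005],[0,0,0],0.52],[[0,0,-0.0005],[0,0,0],0.6],[[0,0,-0.0005],[0,0,0],0.75],[[0,0,-0.0005],[0,0,0],0.9],[[0,0,-0.0005],[0,0,0],0.9]]'; python3 - <<'E'
from plant import camera
import cv2
a=camera("scene")
cv2.imwrite("pics/c7.png",cv2.resize(a[215:305,275:350],(500,600),interpolation=2)[:,:,::-1])
E
```

```text
clock: 16.58
eef_pos: [0.4596, -0.0679, 0.1249]
eef_rot: [[-0.975, 0.222, 0.001], [0.222, 0.975, -0.0], [-0.001, -0.0, -1.0]]
force: [-1.3, -0.4, 5.1]
gripper_width: 0.039
grip_force: 64.0
clock: 17.2
eef_pos: [0.4592, -0.0678, 0.1248]
eef_rot: [[-0.975, 0.222, -0.0], [0.222, 0.975, 0.0], [0.0, -0.0, -1.0]]
force: [0.2, -0.4, -0.0]
gripper_width: 0.0768
grip_force: 0.0
```

View pics/c7.png

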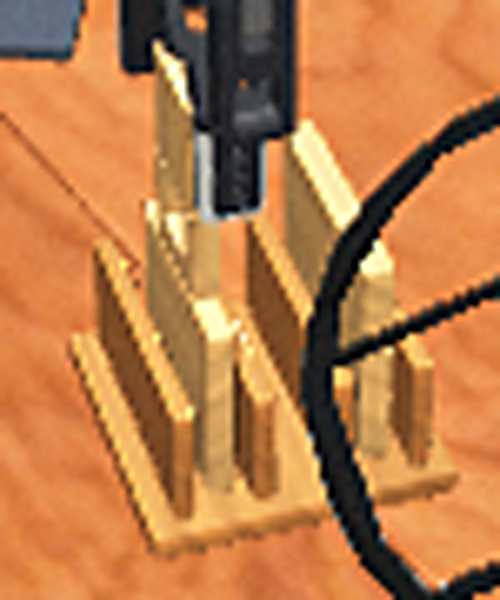

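The paddle stands upright on the base in the front slot and the fingers are clear of it. Now to retreat straight up.

```bash
python3 -m handwheel '[[[0,0,-0.015],[0,0,0],0.9],[[0,0,-0.035],[0,0,0],0.9],[[0,0,-0.065],[0,0,0],0.9],[[0,0,-0.11],[0,0,0],0.9],[[0,0,-0.15],[0,0,0],0.9]]'; python3 -m handwheel '[[[0.05,0,0],[0,0,0],0.9],[[0.1,0,0],[0,0,0],0.9],[[0.1,0,0],[0,0,0],0.9],[[0.1,0,0],[0,0,0],0.9],[[0.1,0,0],[0,0,0],0.9]]'|head -2; python3 - <<'E'
from plant import camera
import cv2,numpy as np
a,b=camera("scene"),camera("top")
cv2.imwrite("pics/c8.png",np.hstack([cv2.resize(a[150:360,225:425],(400,420)),cv2.resize(b[130:340,220:420],(400,420))])[:,:,::-1])
E
```

```text
clock: 17.88
eef_pos: [0.4594, -0.0678, 0.2778]
eef_rot: [[-0.975, 0.222, 0.002], [0.222, 0.975, -0.001], [-0.002, -0.0, -1.0]]
force: [-0.4, 0.9, 0.6]
gripper_width: 0.0767
grip_force: 0.0
clock: 18.5
eef_pos: [0.3624, -0.0458, 0.2752]
```

View pics/c8.png

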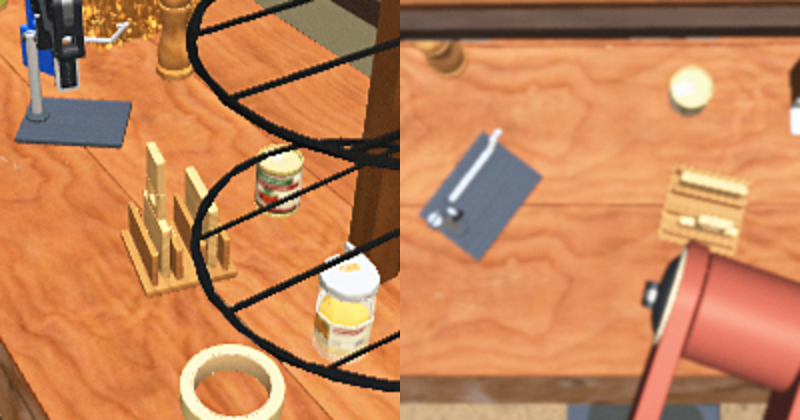

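The paddle stands in the front slot at crop (160,230), the hook is empty, the tin, jar, tape and mill look undisturbed, and the robot is clear.

```bash
python3 -c "
from plant import ticket
print(ticket.sign_off())"
```

```text
the job is handed in; nothing more can be done
None
```

The paddle came off the barbed hook with no contact felt at the barb, now stands upright and fully home in the rack's front slot, and the job was handed in at about 18.6 s with the robot clear and the jar, tin, tape roll and pepper mill looking undisturbed.

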